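Rock a tube block free of its shaker mount

ROBOT

A 7-joint arm with a two-finger parallel gripper is mounted at the origin on a cart in front of the work surface, level with it; the furniture and walls round the work are solid. World frame = base frame: x ahead of the robot, y to its left, z up, the work surface at z = 0. Lengths are in mm, angles in rad, forces in N, time in s.
With the tool pointing down it reaches from about 400 to 875 mm from the base axis. Payload 4.4 kg.
Tool frame: the origin (TCP) lies midway between the tips of the shut fingers; the grasp point (between the pads) lies 19 mm behind it; z points along the fingers, y is the line along which they close (so a half turn about z gives the same grasp; the last joint's range is limited). The gripper opens to 85 mm and grips with 20 to 120 N. Pads are 22 mm wide; open, the fingers measure 114 mm over their backs; the gripper's body (76 mm by 85 mm) begins 54 mm behind the grasp point. The pads swing forward as they close: fully open they stand 13 mm farther back than shut.
Start: joints at [-1.281, 0.628, 0.038, 1.517, -0.027, 0.996, -0.02], TCP at [226.398, 609.312, 231.313] pointing down, gripper open.
Joint ranges: [-3.06, 3.06], [-0.37, 2.12], [-1.25, 1.32], [0.18, 2.47], [-1.1, 4.24], [0.23, 1.98], [-2.94, 2.94]. Speed limits (rad/s): [2.57, 2.57, 3.14, 3.14, 3.14, 3.14, 3.14].

INTERFACE

Orientations are given as a unit quaternion [w, x, y, z].
In Python, from plant import ctrl gives the robot as it stands.
- The arm moves only by the tool apply_moves, never from a script. Its argument "plan" is one flat list of numbers, 7 for each row, row after row: the shift along the tool's x, y, z in cm, then the turn, a rotation vector about the tool's x, y, z in rad, then the closure, from 0 (fully open) to 1 (shut). In form: [dx, dy, dz, rx, ry, rz, hand, dx, dy, dz, rx, ry, rz, hand, ...]. A call has 1 to 12 rows; each row shifts and turns the commanded pose from where the row before left it, along the tool's axes as they then stand; what a row does not reach is not made up. A row lasts 1/10 s, in which the tool goes at most 50 mm and 8.59 degrees, less where a joint would pass 70% of its speed; a pose out of reach is approached as far as the arm can. A call is refused whole if a number of a shift passes 5 or a number of a turn 0.15, either way. A call with a gripper value outside its range is refused whole. The fingers move at their own pace and stop on an object; the grip force is fixed at half the most. Time passes only in rows, so rows that do not move let the fingers close. It gives the time, the measured TCP pose, the force, the opening and the grip force at its end, in the units of the state.
- ctrl.state(): the state, without advancing time (a new reading comes with each control period).
- ctrl.camera(name): name is "side" or "top"; returns (picture, depth): 400x640x3 uint8, red, green, blue; 400x640 float32, mm along the optical axis (not along the pixel's ray), 0 where there is no reading.
- ctrl.camera_info(name): a dict with "vfov" (degrees; the focal length in pixels is half the picture's height over the tangent of half this angle, whatever the lens; pixels are square), "cx", "cy" (the principal point, pixels), "position" and "orientation" of the camera in the world. Camera axes: x right, y down, z forward; pixel columns grow to the right and rows downward; lengths in mm; the calibration is good to about 2 mm. A picture is of the moment at which its call begins. camera_info takes no time and is no camera call.
- ctrl.job_done(): hands the job in; it is judged then, once.
The state is a dict: "time": time; "q": joint angles; "qd": joint speeds; "effort": joint torques, N m; "tool_pos": TCP position; "eef_rot": TCP orientation; "ft_force": force on the tool from outside, world axes, zero at the start; "ft_torque": the same for the moment, N m; "width": finger opening in mm; "finger_force": force on a finger pad.
Only numpy, scipy, OpenCV 4.12 (cv2) and the standard library are available. Lean on these libraries where they do the work, as an engineer would, in place of code of your own. Each camera call takes 0.05 s, during which the arm holds its last target. There are 200 camera calls.

TASK

First clear the small bottle off the shaker mount's base plate: stand it in the empty place of the bottle row on the low white shelf, so that the row is neat. Then take the aluminium tube block by its top and rock it side to side against the two stiff jaws until both have been driven back and it comes free (do not touch the mount or its jaws with the gripper), and lift it just clear. Finish while still holding it upright over its socket, its foot about 2 cm above the base plate, touching nothing; leave the other bottles and the things around alone.

Things in the scene. Friction and masses are not known exactly. Their poses are not given: they have to be found in the camera images.
- stray_center (a point): centre (half-way up) of the small screw-cap bottle that stands loose on the mount's base plate, on the robot's side of the tube block: glass, 43 mm across, 86 mm tall, about 0.12 kg; the axis z points up out of its cap
- empty_place (a point): centre of the top face of the thin dark rubber disc (52 mm across, 2 mm thick, fixed) that marks the empty place of the row on the low shelf; a bottle standing in the row has its centre 43 mm above this point
- shelf: low white shelf, fixed, 85 x 250 mm, upper face 30 mm above the bench, origin under its centre; the row of three places runs along its y axis, 70 mm apart (y = -70, 0, +70 mm at x = 0); any of the three may be the empty one; a lip 18 mm above the upper face runs along its far (+x) edge
- row_bottle_a: one of the two bottles that already stand in the row, same kind and size as the stray one, origin in the middle of its underside; stays where it is
- row_bottle_b: the other bottle that already stands in the row, same kind and size; stays where it is
- block: loose aluminium tube block, 0.3 kg, 110 mm tall, origin at the middle of its foot's underside. From below: round foot, diameter 18 mm, tapered tip, 13 mm high, 8 mm deep in the socket with 2 mm play in diameter; then a body 36 (x) by 28 (y) mm to the top, with shoulders 44 to 50 mm up, 39 mm over both in y. Two tube bores in its top. Grip it above the jaws, in its top 35 mm
- block_grip (a point): point to grip: on the block's axis, 94 mm above its foot's underside and 16 mm below its top, 35 mm above the top of the jaws; axes as the block's
- block_foot (a point): middle of the underside of the block's foot, axes as the block's
- socket (a point): centre of the mouth of the round socket, on the upper face of the shaker mount's base plate; x and y as the mount's; the socket is 8 mm deep, so the seated foot is 8 mm below this point
- mount: shaker mount, fixed: grey base plate 180 x 170 mm, 25 mm thick, origin on the bench straight under the socket (plate from x = -120 to +60 mm). Two aluminium jaws, 36 mm wide in x, tops 51 mm above the plate, stand at the block's +y and -y sides. A 6 mm thick lip at the top of each reaches in over the block's shoulder, 3 mm above it, so a straight pull stops after 3 mm
- jaw_left (a joint): slide of the jaw on the mount's +y side, m; 0 = all the way in (lip tip 14.5 mm from the socket's axis), grows outward, stop at 0.008. Stiff: about 8 N to move, no spring, stays where pushed. Tilting the block about its foot towards the jaw (about the x axis) drives it back; with both jaws back 5.5 mm (tilt about 0.15 rad each way) the upright block lifts straight out
- jaw_right (a joint): the same for the jaw on the mount's -y side
- tape: roll of tape lying near the front edge, a bystander, 82 mm across, 19 mm high
- boat: white square weighing dish, a bystander, 82 mm, 19 mm high
- marker: black marker pen lying near the front edge, a bystander, 129 mm long

How it is judged (in metres and radians):
On the way, in this order (a step that is already met when the one before it is completed fails the run):
1. the stray bottle stands upright in the empty place of the row, let go (horizontal distance between stray_center and empty_place below 0.014 m and z of stray_center in the frame of shelf below 0.08 m and angle between stray_center's own z axis and vertical below 0.1 rad and contact force between the fingers and stray_bottle below 0.1 N), for 0.2 s.
2. rocking the block has driven both jaws back (value of joint each of jaw_left, jaw_right above 0.0045 m), for 0.1 s.
At the end, for the whole second after the job is handed in: The gripper holds the block still and upright (within 0.12 rad), its foot 8 to 40 mm above the base plate's upper face and within 15 mm of the socket's axis, touching nothing of the mount; the stray bottle stands upright within 14 mm of the centre of the empty place (contact force between the fingers and block above 1 N and contact force between block and mount below 0.1 N and z of block_foot in the frame of socket between 0.008 and 0.04 m and horizontal distance between block_foot and socket below 0.015 m and angle between block_foot's own z axis and vertical below 0.12 rad and linear speed of block below 0.02 m/s and horizontal distance between stray_center and empty_place below 0.014 m and z of stray_center in the frame of shelf below 0.08 m and angle between stray_center's own z axis and vertical below 0.1 rad); the arm keeps its last pose, push and grip.
It fails at once if the gripper pushes the mount or its jaws (more than 3 N) (contact force between any of the fingers, the arm and mount above 3 N).
It fails at once if a bottle of the row is shifted by more than 15 mm or tipped (distance of any of row_bottle_a, row_bottle_b from where it was at the start of the episode above 0.015 m or angle between any of row_bottle_a, row_bottle_b's own z axis and vertical above 0.3 rad).
It fails at once if a bystander is moved by more than 30 mm (distance of any of tape, boat, marker from where it was at the start of the episode above 0.03 m).
It also fails if it takes over 61 s, if anything falls off the work surface, if the arm or the gripper's body presses on something with over 40 N, if the wrist force passes 120 N, or if a joint passes its speed limit or range.

## Working session

There is one attempt and no reset: what is moved stays moved. The work goes in short steps, Python scripts to look and compute and a tool call to move; the robot and the scene stay as the last step left them, time stands still between calls to the robot, and variables do not carry over. Pictures are saved under pics/ and viewed, at most 10 in all, crops included, and the job is handed in when it is done.

Besides the shell and the picture viewer there is one more tool, called after "Request:" by a JSON object that holds its "op" and its "data", one argument or row to a line. apply_moves: Moves the arm, as the interface text tells. Its arguments: {"type":"object","properties":{"plan":{"type":"array","items":{"type":"number"}}},"required":["plan"]}

```bash
mkdir -p pics; cat > h.py <<'E'
import numpy as np, cv2
from scipy.spatial.transform import Rotation as R
from plant import ctrl
def grab(n):
    im,d=ctrl.camera(n); i=ctrl.camera_info(n); return im,d,i
def cloud(d,i):
    h,w=d.shape; f=h/2/np.tan(np.radians(i["vfov"])/2)
    u,v=np.meshgrid(np.arange(w),np.arange(h))
    p=np.stack([(u-i["cx"])/f*d,(v-i["cy"])/f*d,d],-1)
    q=i["orientation"]; r=R.from_quat([q[1],q[2],q[3],q[0]])
    P=r.apply(p.reshape(-1,3)).reshape(h,w,3)+np.array(i["position"])
    P[d==0]=np.nan
    return P
E
python3 - <<'E'
from h import *
for n in("side","top"):
    im,d,i=grab(n); cv2.imwrite(f"pics/{n}0.png",im[:,:,::-1]); np.savez(f"{n}0.npz",im=im,d=d,P=cloud(d,i)); print(i)
print(ctrl.state())
E
```

```text
{'vfov': 53.47127886435889, 'cx': 322.66036546274904, 'cy': 197.93404027289185, 'position': array([ 376.22539052, 1116.32013041,  782.67212396]), 'orientation': array([ 0.02319303, -0.05294337,  0.87626905, -0.4783426 ])}
{'vfov': 55.882512652273356, 'cx': 322.2029450356412, 'cy': 205.07400506179852, 'position': array([ 415.61087893,   58.40136999, 1105.6194941 ]), 'orientation': array([ 0.02269564, -0.70196237,  0.71117053, -0.03114838])}
{'time': 0.1, 'q': array([-1.28081568,  0.62925052,  0.03847115,  1.51824647, -0.02698548,
        0.9962599 , -0.02002889]), 'qd': array([-0.00075875, -0.00228141,  0.00072251, -0.00128018, -0.00013895,
        0.00088375, -0.00018557]), 'effort': array([ 2.31140955e-03, -5.64538336e+01,  1.23026960e+00, -1.93978286e+01,
        1.12002832e-02,  5.31955171e-03, -5.63572101e-06]), 'tool_pos': array([226.21261275, 608.79753598, 230.49041063]), 'eef_rot': array([-1.24284236e-04,  1.76974115e-01,  9.84215162e-01, -8.13353876e-04]), 'ft_force': array([-0.92922711,  0.64201632, -0.39474927]), 'ft_torque': array([-0.00140072, -0.0013348 , -0.03124765]), 'finger_force': 0.0, 'width': 85.58467113804936}
```

View pics/top0.png

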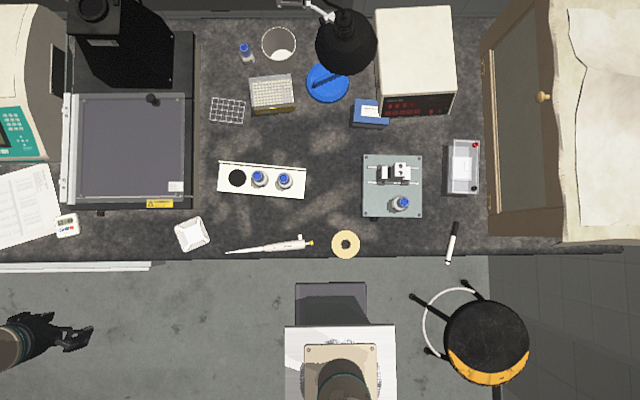

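View pics/side0.png

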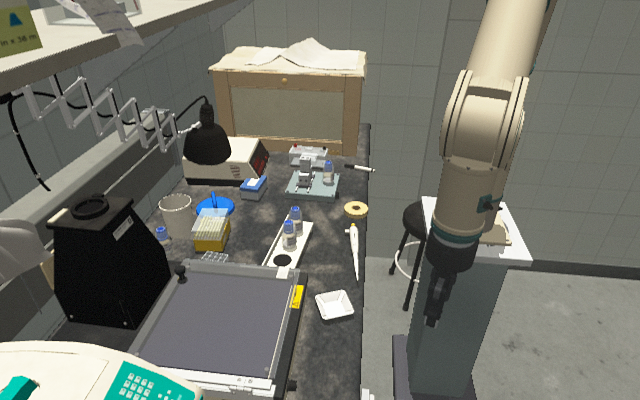

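The top view shows the black empty-place disc at (237,178), the row bottles at (260,179) and (285,181), the stray bottle at (401,203), and the block at about (395,173) on the mount. The arm stays out of the way, on the left. Next I'll measure these points.

```bash
python3 - <<'E'
from h import *
z=np.load("top0.npz"); P=z["P"]; im=z["im"]; 
def st(name,m):
    p=P[m]; print(name,m.sum(),np.nanmedian(p,0).round(1),"min",np.nanmin(p,0).round(1),"max",np.nanmax(p,0).round(1))
U,V=np.meshgrid(np.arange(640),np.arange(400))
box=lambda a,b,c,d:(U>=a)&(U<=b)&(V>=c)&(V<=d)
Z=P[...,2]
hsv=cv2.cvtColor(im,cv2.COLOR_RGB2HSV)
blue=(hsv[...,0]>100)&(hsv[...,0]<130)&(hsv[...,1]>120)
for n,b in dict(rowa=box(248,271,165,192),rowb=box(273,297,165,195),stray=box(385,415,192,215)).items():
    st(n+" blue",b&blue); zt=np.nanmax(Z[b]); st(n+" top",b&(Z>zt-4))
st("disc",box(225,248,165,192)&(im.max(2)<45))
sh=box(210,312,150,205)&(Z>22)&(Z<38)&(im.min(2)>150)
st("shelf",sh); print(cv2.minAreaRect(P[sh][:,:2].astype(np.float32)))
pl=box(350,435,145,225)&(Z>18)&(Z<32); st("plate",pl); print(cv2.minAreaRect(P[pl][:,:2].astype(np.float32)))
b=box(365,420,155,190)
print("hist",np.histogram(Z[b][~np.isnan(Z[b])],bins=np.arange(20,150,5)))
bt=b&(Z>115)&(Z<135); st("block top",bt); print(cv2.minAreaRect(P[bt][:,:2].astype(np.float32)))
jt=b&(Z>70)&(Z<80); st("jaws",jt); print(cv2.minAreaRect(P[jt][:,:2].astype(np.float32)))
crops=[im[140:225,350:435],im[140:225,225:310]]
cv2.imwrite("pics/crop1.png",np.hstack([cv2.resize(c,None,fx=4.5,fy=4.5,interpolation=cv2.INTER_CUBIC) for c in crops])[:,:,::-1])
E
```

```text
rowa blue 37 [573.1 217.9 114.1] min [565.  211.5 110.6] max [581.5 225.7 119.7]
rowa top 14 [574.2 219.8 116.9] min [559.5 206.7 115.7] max [583.3 227.9 119.7]
rowb blue 37 [567.  148.9 114. ] min [558.8 140.8 109.4] max [572.8 157.2 116.6]
rowb top 24 [561.5 147.2 116.4] min [553.2 135.5 115.5] max [574.8 159.3 119.5]
stray blue 38 [ 498.4 -171.7  109.3] min [ 491.6 -180.7  104.2] max [ 507.6 -163.2  111.5]
stray top 26 [ 497.  -171.   110.8] min [ 486.2 -181.7  109.9] max [ 507.6 -158.   113.8]
disc 45 [577.5 293.7  33. ] min [542.2 264.4  -2.9] max [601.5 330.2  38. ]
shelf 1650 [562.1 208.4  30.5] min [518.5  93.2  24.3] max [622.2 345.7  37.3]
((569.71435546875, 218.58212280273438), (248.82046508789062, 80.40293884277344), 83.926025390625)
plate 2776 [ 541.1 -145.4   25.2] min [ 453.1 -246.    18.1] max [643.3 -71.3  32. ]
((546.5164794921875, -158.02642822265625), (169.30581665039062, 190.56094360351562), 87.96766662597656)
hist (array([585, 696, 154,  52,  14,   6,   3,  14,  15,   5,  59, 151,   3,
         6,   8,   9,  13,  10,  16,  19,  23, 100,  10,   0,   0]), array([ 20,  25,  30,  35,  40,  45,  50,  55,  60,  65,  70,  75,  80,
        85,  90,  95, 100, 105, 110, 115, 120, 125, 130, 135, 140, 145]))
block top 152 [ 581.2 -159.4  126.4] min [ 562.8 -173.6  115.5] max [ 599.2 -145.2  131.5]
((581.31396484375, -159.38327026367188), (28.07632064819336, 36.32149124145508), 87.93375396728516)
jaws 210 [ 579.8 -140.6   76.3] min [ 563.  -199.1   71.4] max [ 600.6 -120.3   79.9]
((580.788330078125, -159.42633056640625), (78.80074310302734, 36.590396881103516), 87.01835632324219)
```

View pics/crop1.png

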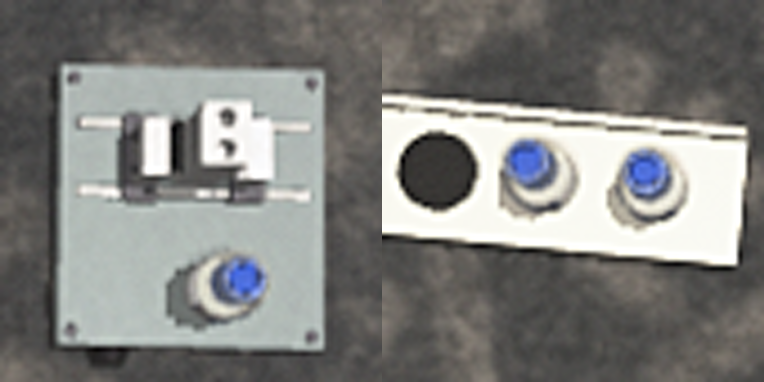

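The crop shows the disc's centre at full-frame (237.2,177.8), with clear space either side of the block and the stray bottle. The plan is:
- **Stray bottle:** grasp it with the fingers closing along y.
- **Placing:** close across the row, because the neighbours are too near to do it along the row.
- **Block:** grip it with the fingers closing along y.

```bash
cat >> h.py <<'E'
def pose():
    s=ctrl.state(); q=s["eef_rot"]; return np.array(s["tool_pos"]),R.from_quat([q[1],q[2],q[3],q[0]]),s
def down(yaw,tilt=0,ax=None):
    # tool z down, tool y at world angle yaw(deg)
    a=np.radians(yaw); y=np.array([np.cos(a),np.sin(a),0]); z=np.array([0,0,-1.]); x=np.cross(y,z)
    return R.from_matrix(np.stack([x,y,z],1))
def plan(p0,r0,p1,r1,n,hand):
    rv=(r0.inv()*r1).as_rotvec(); rows=[]
    for k in range(n):
        r=r0*R.from_rotvec(rv*k/n)
        rows.append(list((r.inv().apply((p1-p0)/n)/10).round(2))+list((rv/n).round(3))+[hand])
    for w in rows: print(", ".join(f"{x:g}" for x in w)+",")
    return p1,r1
E
python3 - <<'E'
from h import *
i=ctrl.camera_info("top"); q=i["orientation"]; r=R.from_quat([q[1],q[2],q[3],q[0]]); f=200/np.tan(np.radians(i["vfov"])/2)
z=np.load("top0.npz"); im=z["im"].max(2)
m=(im<60).astype(np.uint8); m[:160]=0;m[196:]=0;m[:,:222]=0;m[:,250:]=0
n,l,s,c=cv2.connectedComponentsWithStats(m); k=l[178,237]; print(s[k],c[k])
d=r.apply([(c[k][0]-i["cx"])/f,(c[k][1]-i["cy"])/f,1]); t=(32-i["position"][2])/d[2]; print("disc",np.array(i["position"])+t*d)
p,R0,s=pose()
p1,r1=plan(p,R0,np.array([420,300,230.]),down(80),9,0)
p1,r1=plan(p1,r1,np.array([498,-171,160.]),down(88),12,0)
E
```

```text
[229 170  17  16 214] [236.74766355 177.5       ]
disc [579.74512647 288.69958699  32.        ]
-3.21, -2.47, 0.01, -0, -0, -0.02, 0,
-3.16, -2.53, 0.01, -0, -0, -0.02, 0,
-3.11, -2.59, 0.01, -0, -0, -0.02, 0,
-3.06, -2.66, 0.01, -0, -0, -0.02, 0,
-3, -2.72, 0.01, -0, -0, -0.02, 0,
-2.95, -2.78, 0.01, -0, -0, -0.02, 0,
-2.89, -2.84, 0.01, -0, -0, -0.02, 0,
-2.84, -2.89, 0.01, -0, -0, -0.02, 0,
-2.78, -2.95, 0.01, -0, -0, -0.02, 0,
-1.32, -3.75, 0.58, 0, 0, -0.012, 0,
-1.28, -3.77, 0.58, 0, 0, -0.012, 0,
-1.23, -3.78, 0.58, 0, 0, -0.012, 0,
-1.19, -3.8, 0.58, 0, 0, -0.012, 0,
-1.15, -3.81, 0.58, 0, 0, -0.012, 0,
-1.1, -3.82, 0.58, 0, 0, -0.012, 0,
-1.06, -3.84, 0.58, 0, 0, -0.012, 0,
-1.01, -3.85, 0.58, 0, 0, -0.012, 0,
-0.97, -3.86, 0.58, 0, 0, -0.012, 0,
-0.92, -3.87, 0.58, 0, 0, -0.012, 0,
-0.88, -3.88, 0.58, 0, 0, -0.012, 0,
-0.83, -3.89, 0.58, 0, 0, -0.012, 0,
```

Request:
{"op": "apply_moves", "data": {
  "plan": [-3.2,-2.5,0,0,0,-0.02,0,-3.2,-2.5,0,0,0,-0.02,0,-3.1,-2.6,0,0,0,-0.02,0,-3.1,-2.7,0,0,0,-0.02,0,-3,-2.7,0,0,0,-0.02,0,-3,-2.8,0,0,0,-0.02,0,-2.9,-2.8,0,0,0,-0.02,0,-2.8,-2.9,0,0,0,-0.02,0,-2.8,-3,0,0,0,-0.02,0]
}}

```text
time: 1.0
tool_pos: [421.1, 297.8, 231.1]
eef_rot: [-0.0, 0.087, 0.996, -0.0]
ft_force: [-0.1, 0.2, -0.8]
width: 85.2
finger_force: 0.0
```

Request:
{"op": "apply_moves", "data": {
  "plan": [-1.3,-3.8,0.3,0,0,-0.012,0,-1.3,-3.8,0.3,0,0,-0.012,0,-1.2,-3.8,0.4,0,0,-0.012,0,-1.2,-3.8,0.4,0,0,-0.012,0,-1.1,-3.8,0.4,0,0,-0.012,0,-1.1,-3.8,0.4,0,0,-0.012,0,-1.1,-3.8,0.4,0,0,-0.012,0,-1,-3.8,0.4,0,0,-0.012,0,-1,-3.9,0.4,0,0,-0.012,0,-0.9,-3.9,0.4,0,0,-0.012,0,-0.9,-3.9,0.4,0,0,-0.012,0,-0.8,-3.9,0.4,0,0,-0.012,0]
}}

```text
time: 2.2
tool_pos: [498.5, -174.0, 184.9]
eef_rot: [-0.0, 0.016, 1.0, 0.0]
ft_force: [0.7, 1.8, -1.2]
width: 85.3
finger_force: 0.0
```

```bash
python3 - <<'E'
from h import *
p,r,s=pose(); print(p,s["q"].round(2),s["qd"].round(2),s["time"],r.as_matrix().round(3))
p,r=plan(p,r,np.array([498,-171,150.]),down(88),6,0)
plan(p,r,np.array([498,-171,52.]),down(88),6,0)
E
```

```text
[ 498.45286713 -173.95975973  184.88427821] [ 0.29  0.52 -0.01  1.91  0.01  0.72  1.81] [ 0.73  0.28 -0.04 -0.43  0.03  0.14  0.79] 2.2 [[-1.     0.031 -0.   ]
 [ 0.031  1.     0.   ]
 [ 0.     0.    -1.   ]]
0.01, 0.05, 0.58, 0, -0, 0.001, 0,
0.01, 0.05, 0.58, 0, -0, 0.001, 0,
0.01, 0.05, 0.58, 0, -0, 0.001, 0,
0.01, 0.05, 0.58, 0, -0, 0.001, 0,
0.01, 0.05, 0.58, 0, -0, 0.001, 0,
0.01, 0.05, 0.58, 0, -0, 0.001, 0,
0, 0, 1.63, 0, 0, 0, 0,
0, 0, 1.63, 0, 0, 0, 0,
0, 0, 1.63, 0, 0, 0, 0,
0, 0, 1.63, 0, 0, 0, 0,
0, 0, 1.63, 0, 0, 0, 0,
0, 0, 1.63, 0, 0, 0, 0,
```

Request:
{"op": "apply_moves", "data": {
  "plan": [0,0,0,0,0,0,0,0,0,0,0,0,0,0,0,0,0,0,0,0,0]
}}

```text
time: 2.5
tool_pos: [498.3, -170.9, 185.1]
eef_rot: [-0.0, 0.015, 1.0, 0.001]
ft_force: [-0.2, -0.4, -0.1]
width: 85.2
finger_force: 0.0
```

```bash
python3 - <<'E'
from h import *
p,r,s=pose(); print(p,r.as_matrix().round(3))
plan(p,r,np.array([498,-171,52.]),down(88),8,0)
E
```

```text
[ 498.298276   -170.93179583  185.07523535] [[-1.     0.03  -0.001]
 [ 0.03   1.     0.001]
 [ 0.001  0.001 -1.   ]]
0, -0, 1.66, 0, -0, 0.001, 0,
0, -0, 1.66, 0, -0, 0.001, 0,
0, -0, 1.66, 0, -0, 0.001, 0,
0, -0, 1.66, 0, -0, 0.001, 0,
0, -0, 1.66, 0, -0, 0.001, 0,
0, -0, 1.66, 0, -0, 0.001, 0,
0, -0, 1.66, 0, -0, 0.001, 0,
0, -0, 1.66, 0, -0, 0.001, 0,
```

Request:
{"op": "apply_moves", "data": {
  "plan": [0,0,2.2,0,0,0,0,0,0,2.2,0,0,0,0,0,0,2.2,0,0,0,0,0,0,2.2,0,0,0,0,0,0,2.0,0,0,0,0,0,0,1.5,0,0,0,0,0,0,1.0,0,0,0,0,0,0,0,0,0,0,0,0,0,0,0,0,0,0]
}}

```text
time: 3.4
tool_pos: [498.9, -171.7, 52.7]
eef_rot: [0.0, 0.015, 1.0, 0.0]
ft_force: [0.1, 0.1, -0.8]
width: 85.6
finger_force: 0.0
```

Request:
{"op": "apply_moves", "data": {
  "plan": [0,0,0,0,0,0,0.3,0,0,0,0,0,0,0.4,0,0,0,0,0,0,0.5,0,0,0,0,0,0,0.6,0,0,0,0,0,0,0.7,0,0,0,0,0,0,1,0,0,0,0,0,0,1,0,0,0,0,0,0,1,0,0,0,0,0,0,1]
}}

```text
time: 4.3
tool_pos: [498.9, -172.5, 53.2]
eef_rot: [0.001, 0.016, 1.0, -0.0]
ft_force: [-0.5, 0.9, 6.0]
width: 41.6
finger_force: 60.2
```

Request:
{"op": "apply_moves", "data": {
  "plan": [0,0,-0.5,0,0,0,1,0,0,-1.5,0,0,0,1,0,0,-2.5,0,0,0,1,0,0,-2.5,0,0,0,1,0,0,-2.5,0,0,0,1,0,0,-2.5,0,0,0,1,0,0,-1.5,0,0,0,1,0,0,-1,0,0,0,1,0,0,0,0,0,0,1]
}}

```text
time: 5.2
tool_pos: [499.2, -172.6, 198.5]
eef_rot: [0.001, 0.016, 1.0, -0.0]
ft_force: [-0.3, 0.6, -1.0]
width: 41.5
finger_force: 60.7
```

```bash
python3 - <<'E'
from h import *
p,r,s=pose(); print(p,s["width"],s["finger_force"],s["q"].round(2),r.as_matrix().round(3))
p,r=plan(p,r,np.array([539,59,200.]),down(41),10,1)
plan(p,r,np.array([580,289,200.]),down(-6),10,1)
E
```

```text
[ 499.1996305  -172.63921569  198.51805947] 41.539023015776884 60.74020743370056 [ 0.29  0.5  -0.01  1.9   0.01  0.75  1.81] [[-0.999  0.032  0.002]
 [ 0.032  0.999 -0.001]
 [-0.002 -0.001 -1.   ]]
-0.32, 2.33, -0.02, 0, 0, 0.082, 1,
-0.13, 2.35, -0.02, 0, 0, 0.082, 1,
0.06, 2.35, -0.02, 0, 0, 0.082, 1,
0.26, 2.34, -0.02, 0, 0, 0.082, 1,
0.45, 2.31, -0.02, 0, 0, 0.082, 1,
0.63, 2.26, -0.02, 0, 0, 0.082, 1,
0.82, 2.2, -0.02, 0, 0, 0.082, 1,
1, 2.13, -0.02, 0, 0, 0.082, 1,
1.17, 2.04, -0.02, 0, 0, 0.082, 1,
1.33, 1.94, -0.02, 0, 0, 0.082, 1,
1.47, 1.82, 0, 0, 0, 0.082, 1,
1.61, 1.69, 0, 0, 0, 0.082, 1,
1.74, 1.55, 0, 0, 0, 0.082, 1,
1.87, 1.41, 0, 0, 0, 0.082, 1,
1.97, 1.25, 0, 0, 0, 0.082, 1,
2.07, 1.08, 0, 0, 0, 0.082, 1,
2.15, 0.91, 0, 0, 0, 0.082, 1,
2.22, 0.73, 0, 0, 0, 0.082, 1,
2.27, 0.55, 0, 0, 0, 0.082, 1,
2.31, 0.36, 0, 0, 0, 0.082, 1,
```

Request:
{"op": "apply_moves", "data": {
  "plan": [-0.3,2.3,0,0,0,0.082,1,-0.1,2.3,0,0,0,0.082,1,0.1,2.4,0,0,0,0.082,1,0.3,2.3,0,0,0,0.082,1,0.4,2.3,0,0,0,0.082,1,0.6,2.3,0,0,0,0.082,1,0.8,2.2,0,0,0,0.082,1,1,2.1,0,0,0,0.082,1,1.2,2,0,0,0,0.082,1,1.3,1.9,0,0,0,0.082,1]
}}

```text
time: 6.2
tool_pos: [536.1, 58.9, 196.0]
eef_rot: [-0.001, 0.415, 0.91, -0.001]
ft_force: [-0.1, -1.0, -2.1]
width: 41.4
finger_force: 60.8
```

Request:
{"op": "apply_moves", "data": {
  "plan": [1.5,1.8,0,0,0,0.082,1,1.6,1.7,0,0,0,0.082,1,1.7,1.6,0,0,0,0.082,1,1.9,1.4,0,0,0,0.082,1,2,1.2,0,0,0,0.082,1,2.1,1.1,0,0,0,0.082,1,2.1,0.9,0,0,0,0.082,1,2.2,0.7,0,0,0,0.082,1,2.3,0.6,0,0,0,0.082,1,2.3,0.4,0,0,0,0.082,1,0,0,0,0,0,0,1,0,0,0,0,0,0,1]
}}

```text
time: 7.4
tool_pos: [576.6, 288.1, 195.7]
eef_rot: [0.0, 0.741, 0.671, -0.001]
ft_force: [-0.5, -0.2, -1.2]
width: 41.1
finger_force: 60.9
```

```bash
python3 - <<'E'
from h import *
im,d,i=grab("side")
p,r,s=pose(); print(p,s["width"],s["q"].round(2),r.as_matrix().round(3))
plan(p,r,np.array([580,289,75.]),down(-6),1,1)
P=cloud(d,i); hsv=cv2.cvtColor(im,cv2.COLOR_RGB2HSV)
q=i["orientation"]; rc=R.from_quat([q[1],q[2],q[3],q[0]]); f=200/np.tan(np.radians(i["vfov"])/2)
c=rc.inv().apply(p-i["position"]); u,v=int(c[0]/c[2]*f+i["cx"]),int(c[1]/c[2]*f+i["cy"]); print(u,v)
cr=im[v-75:v+100,u-100:u+100]; cv2.imwrite("pics/s2.png",cv2.resize(cr,None,fx=3,fy=3)[:,:,::-1])
# bottle pixels below fingers
sel=(np.linalg.norm(P[...,:2]-p[:2],axis=-1)<35)&(P[...,2]>140)&(P[...,2]<192)
for z in range(140,195,8):
    m=sel&(abs(P[...,2]-z)<4); 
    if m.sum()>3: print(z,m.sum(),P[m].min(0).round(1),P[m].max(0).round(1),P[m].mean(0).round(1))
E
```

```text
[576.87569072 287.03712714 196.11681765] 41.49698916247611 [-0.78  0.7   0.47  1.58 -0.37  0.95 -0.29] [[ 0.101  0.995 -0.002]
 [ 0.995 -0.101 -0.002]
 [-0.002 -0.002 -1.   ]]
0.25, 0.31, 12.11, -0.002, 0.002, 0.004, 1,
280 210
172 36 [556.  290.7 169. ] [598.4 311.8 176. ] [573.2 304.9 172.6]
180 34 [556.4 290.9 176.8] [596.7 313.9 183.9] [574.2 306.1 180.5]
188 44 [555.9 289.5 184. ] [595.7 312.4 191.9] [573.6 306.6 187.6]
```

View pics/s2.png

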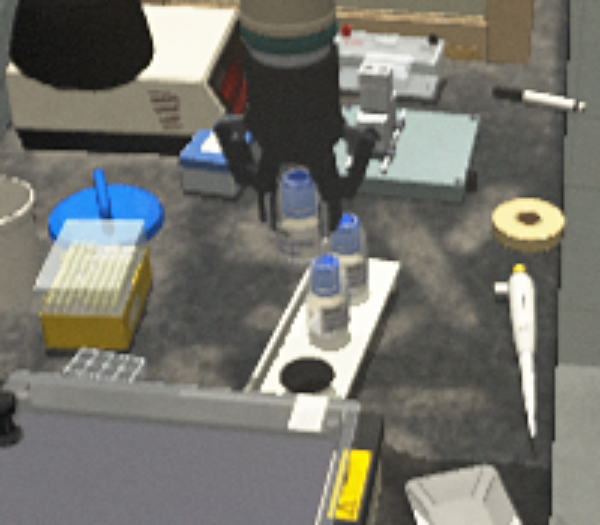

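The bottle hangs upright between the pads (crop 298,210), about 4 mm off the TCP along +y. I'll locate the disc and row bottles in this same view so that I can place it relative to them.

```bash
python3 - <<'E'
from h import *
im,d,i=grab("side"); P=cloud(d,i)
q=i["orientation"]; r=R.from_quat([q[1],q[2],q[3],q[0]]); f=200/np.tan(np.radians(i["vfov"])/2)
m=(im.max(2)<70).astype(np.uint8); u,v=180+307//3,210-75+375//3
m[:v-14]=0;m[v+14:]=0;m[:,:u-15]=0;m[:,u+15:]=0
n,l,s,c=cv2.connectedComponentsWithStats(m); k=l[v,u]; print(s[k],c[k])
D=r.apply([(c[k][0]-i["cx"])/f,(c[k][1]-i["cy"])/f,1]); t=(32-i["position"][2])/D[2]; print("disc",np.array(i["position"])+t*D)
from scipy.optimize import least_squares
for n,c0,z0,z1 in(("held",(576,290),171,200),("rowa",(573,219),40,75),("rowb",(565,149),40,80)):
    m=(np.linalg.norm(P[...,:2]-np.array(c0),axis=-1)<28)&(P[...,2]>z0)&(P[...,2]<z1)
    p=P[m][:,:2]; o=least_squares(lambda c:np.hypot(*(p-c).T)-21.5,c0,loss="soft_l1"); print(n,m.sum(),o.x.round(1),abs(o.fun).mean().round(1))
E
```

```text
[274 255  17  11 157] [281.93630573 259.94267516]
disc [579.21132633 291.43419513  32.        ]
held 150 [577.9 288.5] 1.1
rowa 137 [573.1 219.1] 1.2
rowb 82 [565.6 149.3] 1.3
```

Request:
{"op": "apply_moves", "data": {
  "plan": [0.1,0.2,1,0,0,0,1,0,0,2,0,0,0,1,0,0,2.5,0,0,0,1,0,0,2.5,0,0,0,1,0,0,2,0,0,0,1,0,0,1.5,0,0,0,1,0,0,1,0,0,0,1,0,0,0.5,0,0,0,1,0,0,0,0,0,0,1,0,0,0,0,0,0,1]
}}

```text
time: 8.5
tool_pos: [580.2, 289.2, 68.1]
eef_rot: [0.0, 0.742, 0.67, 0.001]
ft_force: [-0.7, -0.1, -1.0]
width: 41.5
finger_force: 60.9
```

Request:
{"op": "apply_moves", "data": {
  "plan": [0,0,0.2,0,0,0,1,0,0,0.1,0,0,0,1,0,0,0,0,0,0,1]
}}

```text
time: 8.8
tool_pos: [579.6, 289.1, 64.5]
eef_rot: [-0.0, 0.742, 0.671, 0.0]
ft_force: [-0.8, -0.8, -0.7]
width: 41.2
finger_force: 60.9
```

Request:
{"op": "apply_moves", "data": {
  "plan": [0,0,0.2,0,0,0,1,0,0,0.1,0,0,0,1,0,0,0,0,0,0,1]
}}

```text
time: 9.1
tool_pos: [579.4, 289.0, 61.1]
eef_rot: [-0.0, 0.742, 0.671, -0.0]
ft_force: [0.5, 0.4, -1.1]
width: 41.7
finger_force: 60.9
```

Request:
{"op": "apply_moves", "data": {
  "plan": [0,0,0.1,0,0,0,1,0,0,0,0,0,0,1,0,0,0,0,0,0,1]
}}

```text
time: 9.4
tool_pos: [579.6, 289.0, 60.3]
eef_rot: [-0.0, 0.742, 0.67, -0.0]
ft_force: [-0.0, -0.1, -0.6]
width: 41.5
finger_force: 60.9
```

Request:
{"op": "apply_moves", "data": {
  "plan": [0,0,0.1,0,0,0,1,0,0,0,0,0,0,1]
}}

```text
time: 9.6
tool_pos: [579.6, 289.0, 60.2]
eef_rot: [-0.0, 0.742, 0.67, 0.0]
ft_force: [-1.5, 0.1, 5.5]
width: 41.4
finger_force: 61.3
```

Request:
{"op": "apply_moves", "data": {
  "plan": [0,0,0.1,0,0,0,1,0,0,0,0,0,0,1]
}}

```text
time: 9.8
tool_pos: [579.6, 289.0, 60.2]
eef_rot: [-0.0, 0.742, 0.67, 0.0]
ft_force: [-2.5, -2.1, 11.7]
width: 41.9
finger_force: 62.0
```

Contact is at z ≈ 60, as expected. I'll back off slightly, open gently and rise.

Request:
{"op": "apply_moves", "data": {
  "plan": [0,0,-0.1,0,0,0,1,0,0,0,0,0,0,0.45,0,0,0,0,0,0,0.35,0,0,0,0,0,0,0.25,0,0,0,0,0,0,0.1,0,0,0,0,0,0,0,0,0,0,0,0,0,0,0,0,0,0,0,0,0]
}}

```text
time: 10.6
tool_pos: [579.6, 289.0, 59.2]
eef_rot: [-0.0, 0.742, 0.671, -0.0]
ft_force: [0.7, 0.0, 0.5]
width: 85.1
finger_force: 0.0
```

Request:
{"op": "apply_moves", "data": {
  "plan": [0,0,-0.5,0,0,0,0,0,0,-1,0,0,0,0,0,0,-2,0,0,0,0,0,0,-2.5,0,0,0,0,0,0,-2.5,0,0,0,0,0,0,-2.5,0,0,0,0,0,0,-2.5,0,0,0,0,0,0,-2.5,0,0,0,0,0,0,-1,0,0,0,0]
}}

```text
time: 11.5
tool_pos: [581.1, 289.3, 232.9]
eef_rot: [0.001, 0.742, 0.67, 0.003]
ft_force: [1.0, -0.6, 0.3]
width: 85.2
finger_force: 0.0
```

```bash
python3 - <<'E'
from h import *
from scipy.optimize import least_squares
im,d,i=grab("side"); P=cloud(d,i)
for n,c0 in(("placed",(580,289)),("rowa",(573,219)),("rowb",(565,149))):
    for z0,z1 in((36,52),(52,75)):
        m=(np.linalg.norm(P[...,:2]-np.array(c0),axis=-1)<28)&(P[...,2]>z0)&(P[...,2]<z1)
        p=P[m][:,:2]; o=least_squares(lambda c:np.hypot(*(p-c).T)-21.5,c0,loss="soft_l1"); print(n,m.sum(),o.x.round(1),abs(o.fun).mean().round(1))
    m=(np.linalg.norm(P[...,:2]-np.array(c0),axis=-1)<28); print(np.nanmax(P[...,2][m]))
p,r,s=pose(); print(p,s["width"])
p,r=plan(p,r,np.array([581,65,200.]),down(41),10,0)
plan(p,r,np.array([581.3,-159.4,200.]),down(88),10,0)
cr=im[120:295,180:380]; cv2.imwrite("pics/s3.png",cv2.resize(cr,None,fx=3,fy=3)[:,:,::-1])
E
```

```text
placed 60 [581.2 290.2] 1.0
placed 102 [580.8 291. ] 1.0
647.0237445544007
rowa 33 [572.8 219. ] 1.1
rowa 54 [573.  218.9] 1.1
643.2348553196435
rowb 26 [566.1 149.3] 1.2
rowb 49 [565.6 149.4] 1.1
118.03257799027494
[581.24295111 289.40312243 233.22161459] 85.67361621304663
-2.23, 0.22, 0.33, 0.001, -0, -0.082, 0,
-2.24, 0.04, 0.33, 0.001, -0, -0.082, 0,
-2.24, -0.14, 0.33, 0.001, -0, -0.082, 0,
-2.22, -0.33, 0.33, 0.001, -0, -0.082, 0,
-2.19, -0.51, 0.33, 0.001, -0, -0.082, 0,
-2.14, -0.68, 0.33, 0.001, -0, -0.082, 0,
-2.08, -0.85, 0.33, 0.001, -0, -0.082, 0,
-2, -1.02, 0.33, 0.001, -0, -0.082, 0,
-1.91, -1.18, 0.33, 0.001, -0, -0.082, 0,
-1.81, -1.33, 0.33, 0.001, -0, -0.082, 0,
-1.7, -1.47, 0, 0, 0, -0.082, 0,
-1.57, -1.6, 0, 0, 0, -0.082, 0,
-1.43, -1.73, 0, 0, 0, -0.082, 0,
-1.29, -1.84, 0, 0, 0, -0.082, 0,
-1.13, -1.94, 0, 0, 0, -0.082, 0,
-0.97, -2.02, 0, 0, 0, -0.082, 0,
-0.8, -2.1, 0, 0, 0, -0.082, 0,
-0.63, -2.16, 0, 0, 0, -0.082, 0,
-0.45, -2.2, 0, 0, 0, -0.082, 0,
-0.26, -2.23, 0, 0, 0, -0.082, 0,
```

View pics/s3.png

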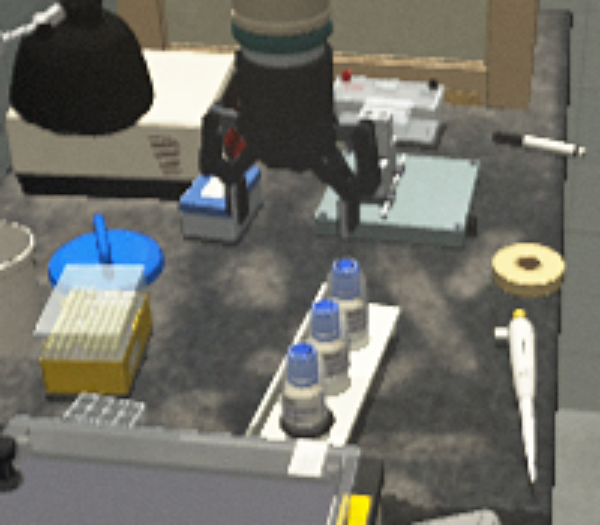

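The bottle stands upright on the disc (crop 303,390), within about 2 mm of its centre, and the row is straight. Next is the block.

Request:
{"op": "apply_moves", "data": {
  "plan": [-2.2,0.2,0,0,0,-0.082,0,-2.2,0,0,0,0,-0.082,0,-2.2,-0.1,0,0,0,-0.082,0,-2.2,-0.3,0,0,0,-0.082,0,-2.2,-0.5,0,0,0,-0.082,0,-2.1,-0.7,0,0,0,-0.082,0,-2.1,-0.9,0,0,0,-0.082,0,-2,-1,0,0,0,-0.082,0,-1.9,-1.2,0,0,0,-0.082,0,-1.8,-1.3,0,0,0,-0.082,0]
}}

```text
time: 12.55
tool_pos: [578.5, 65.1, 228.4]
eef_rot: [-0.001, 0.412, 0.911, -0.0]
ft_force: [-0.1, -0.6, 0.9]
width: 85.5
finger_force: 0.0
```

Request:
{"op": "apply_moves", "data": {
  "plan": [-1.7,-1.5,0,0,0,-0.082,0,-1.6,-1.6,0,0,0,-0.082,0,-1.4,-1.7,0,0,0,-0.082,0,-1.3,-1.8,0,0,0,-0.082,0,-1.1,-1.9,0,0,0,-0.082,0,-1,-2,0,0,0,-0.082,0,-0.8,-2.1,0,0,0,-0.082,0,-0.6,-2.2,0,0,0,-0.082,0,-0.5,-2.2,0,0,0,-0.082,0,-0.3,-2.2,0,0,0,-0.082,0,0,0,0,0,0,0,0,0,0,0,0,0,0,0]
}}

```text
time: 13.75
tool_pos: [580.8, -157.5, 228.5]
eef_rot: [-0.001, 0.017, 1.0, 0.001]
ft_force: [0.7, 0.3, 0.4]
width: 85.4
finger_force: 0.0
```

```bash
python3 - <<'E'
from h import *
z=np.load("side0.npz"); P=z["P"]
m=(abs(P[...,0]-581)<35)&(abs(P[...,1]+159)<30)&(P[...,2]>120)&(P[...,2]<135); p=P[m]
print("side top",m.sum(),np.median(p,0)); rc=cv2.minAreaRect(p[:,:2].astype(np.float32)); print(rc)
p,r,s=pose(); print(p,s["q"].round(2),r.as_matrix().round(4))
plan(p,r,np.array([581.3,-159.4,150.]),down(88),1,0)
E
```

```text
side top 57 [ 582.96338413 -152.46248627  126.95831009]
((583.1423950195312, -157.95233154296875), (35.787879943847656, 37.63642120361328), 89.04196166992188)
[ 580.84275405 -157.51648443  228.48447038] [ 0.2   0.56  0.03  1.66 -0.02  0.92  1.78] [[-0.9994  0.0341 -0.0014]
 [ 0.0341  0.9994  0.0011]
 [ 0.0015  0.0011 -1.    ]]
-0.06, -0.2, 7.85, 0.001, -0.001, 0.001, 0,
```

Request:
{"op": "apply_moves", "data": {
  "plan": [-0.1,-0.2,1,0,0,0,0,0,0,2,0,0,0,0,0,0,2,0,0,0,0,0,0,2,0,0,0,0,0,0,1,0,0,0,0,0,0,0,0,0,0,0,0,0,0,0,0,0,0]
}}

```text
time: 14.45
tool_pos: [582.8, -159.3, 149.5]
eef_rot: [0.0, 0.016, 1.0, 0.0]
ft_force: [-0.2, 0.6, 0.0]
width: 85.4
finger_force: 0.0
```

```bash
python3 - <<'E'
from h import *
p,r,s=pose(); print(p,s["q"].round(2),r.as_matrix().round(4))
plan(p,r,np.array([581.3,-159.4,92.]),down(88),1,0)
im,d,i=grab("top"); cv2.imwrite("pics/t4.png",cv2.resize(im[130:230,340:450],None,fx=5,fy=5)[:,:,::-1])
E
```

```text
[ 582.76904308 -159.26085154  149.4905562 ] [ 0.2   0.66  0.03  1.73 -0.02  0.75  1.78] [[-9.995e-01  3.120e-02  3.000e-04]
 [ 3.120e-02  9.995e-01  1.000e-04]
 [-3.000e-04  1.000e-04 -1.000e+00]]
0.15, -0.02, 5.75, 0, 0, 0.004, 0,
```

Request:
{"op": "apply_moves", "data": {
  "plan": [0.1,0,1,0,0,0,0,0,0,1.5,0,0,0,0,0,0,1.5,0,0,0,0,0,0,1.2,0,0,0,0,0,0,0.6,0,0,0,0,0,0,0,0,0,0,0,0,0,0,0,0,0,0]
}}

```text
time: 15.2
tool_pos: [581.7, -159.8, 91.6]
eef_rot: [0.0, 0.016, 1.0, -0.0]
ft_force: [-0.2, -0.3, -0.6]
width: 85.2
finger_force: 0.0
```

Request:
{"op": "apply_moves", "data": {
  "plan": [0,0,0,0,0,0,0.3,0,0,0,0,0,0,0.4,0,0,0,0,0,0,0.5,0,0,0,0,0,0,0.55,0,0,0,0,0,0,0.6,0,0,0,0,0,0,0.65,0,0,0,0,0,0,0.7,0,0,0,0,0,0,0.8,0,0,0,0,0,0,1,0,0,0,0,0,0,1,0,0,0,0,0,0,1]
}}

```text
time: 16.3
tool_pos: [581.4, -159.7, 91.4]
eef_rot: [0.0, 0.016, 1.0, 0.0]
ft_force: [-0.2, 0.4, 2.5]
width: 27.3
finger_force: 58.8
```

```bash
python3 - <<'E'
from h import *
p,r,s=pose(); print(p,s["width"],s["finger_force"],s["ft_force"],s["ft_torque"],r.as_matrix().round(4))
im,d,i=grab("top"); P=cloud(d,i); np.savez("top5.npz",P=P,im=im)
z=np.load("top0.npz")["P"]
for Q,n in((z,"0"),(P,"now")):
    m=(abs(Q[...,0]-581)<22)&(abs(Q[...,1]+159)<60)&(Q[...,2]>71)&(Q[...,2]<81); y=Q[m][:,1]; print(n,"jaws y",y.min().round(1),y[y<-159].max().round(1),y[y>-159].min().round(1),y.max().round(1))
im,d,i=grab("side"); cv2.imwrite("pics/s5.png",cv2.resize(im[130:220,270:380],None,fx=6,fy=6,interpolation=cv2.INTER_CUBIC)[:,:,::-1])
E
```

```text
[ 581.41655037 -159.70648434   91.43675349] 27.257379654190974 58.8024315610528 [-0.23233048  0.36700553  2.45819185] [0.07004816 0.19373316 0.02215754] [[-9.995e-01  3.180e-02  1.000e-04]
 [ 3.180e-02  9.995e-01  0.000e+00]
 [-1.000e-04  0.000e+00 -1.000e+00]]
0 jaws y -199.1 -161.4 -159.0 -120.3
now jaws y -197.0 -161.3 -158.8 -120.2
```

View pics/s5.png

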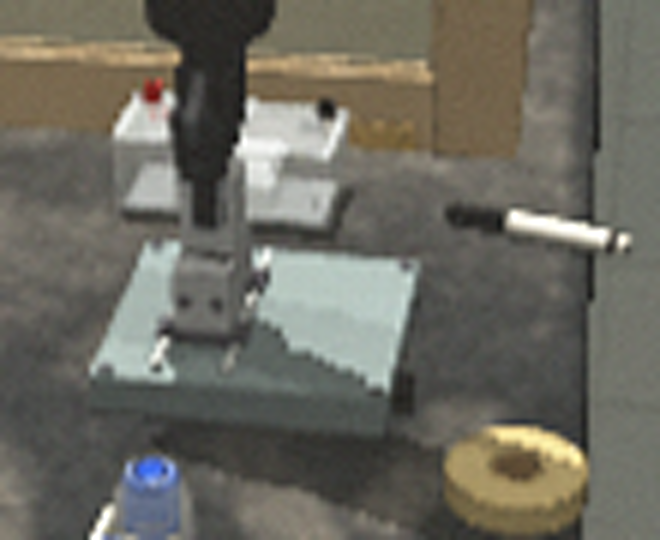

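The block is gripped and centred, with 27 mm between the pads. The fingertip at crop (205,225) sits clear above the jaw top at (205,258). Now I'll rock towards +y.

Request:
{"op": "apply_moves", "data": {
  "plan": [0,0,-0.05,0,0,0,1,0,0.11,0,0.015,0,0,1,0,0.11,0,0.015,0,0,1,0,0.11,0,0.015,0,0,1,0,0.11,0,0.015,0,0,1,0,0.11,0,0.015,0,0,1,0,0,0,0,0,0,1]
}}

```text
time: 17.1
tool_pos: [581.4, -155.7, 91.9]
eef_rot: [-0.001, 0.016, 0.999, -0.039]
ft_force: [-0.1, -5.3, 0.6]
width: 27.3
finger_force: 60.1
```

Request:
{"op": "apply_moves", "data": {
  "plan": [0,0.11,0,0.015,0,0,1,0,0.11,0,0.015,0,0,1,0,0.11,0,0.015,0,0,1,0,0,0,0,0,0,1]
}}

```text
time: 17.5
tool_pos: [581.5, -152.4, 91.8]
eef_rot: [-0.001, 0.016, 0.998, -0.062]
ft_force: [-0.5, -5.3, 1.3]
width: 27.2
finger_force: 60.5
```

```bash
cat >> h.py <<'E'
def jaws():
    im,d,i=grab("top"); Q=cloud(d,i)
    m=(abs(Q[...,0]-581)<15)&(Q[...,2]>70)&(Q[...,2]<82)&(abs(Q[...,1]+159)<60); y=Q[m][:,1]
    print("jaws",np.histogram(y,bins=np.arange(-210,-100,4)), y.min(),y.max())
    p,r,s=pose(); print(p.round(1),"tilt",r.as_matrix()[:,2].round(3),s["ft_force"].round(1),s["ft_torque"].round(2),s["width"]); return im,Q
E
python3 -c "
from h import *
jaws()"
```

```text
jaws (array([ 0,  0,  0,  0,  0,  0,  0,  0,  0,  0,  0,  0,  0,  0,  0,  0,  0,
        0,  0,  4, 11,  6,  6,  5,  0,  0,  0]), array([-210, -206, -202, -198, -194, -190, -186, -182, -178, -174, -170,
       -166, -162, -158, -154, -150, -146, -142, -138, -134, -130, -126,
       -122, -118, -114, -110, -106, -102])) -131.85633327348327 -115.79364876607647
[ 581.5 -152.4   91.8] tilt [-0.004 -0.123 -0.992] [-0.1 -5.4  1.7] [-1.17  0.1  -0.06] 27.2927835384808
```

Request:
{"op": "apply_moves", "data": {
  "plan": [0,0.11,0,0.015,0,0,1,0,0.11,0,0.015,0,0,1,0,0.09,0,0.012,0,0,1,0,0,0,0,0,0,1]
}}

```text
time: 17.95
tool_pos: [581.6, -149.5, 91.5]
eef_rot: [-0.001, 0.016, 0.996, -0.083]
ft_force: [-1.1, -6.1, 2.3]
width: 27.1
finger_force: 60.6
```

```bash
python3 -c "
from h import *
jaws()"
```

```text
Traceback (most recent call last):
  File "h.py", line 30, in jaws
    print("jaws",np.histogram(y,bins=np.arange(-210,-100,4)), y.min(),y.max())
                                                              ~~~~~^^
ValueError: zero-size array to reduction operation minimum which has no identity
```

Request:
{"op": "apply_moves", "data": {
  "plan": [0,-0.11,0,-0.015,0,0,1,0,-0.11,0,-0.015,0,0,1,0,-0.11,0,-0.015,0,0,1,0,-0.11,0,-0.015,0,0,1,0,-0.11,0,-0.015,0,0,1,0,-0.11,0,-0.015,0,0,1,0,-0.11,0,-0.015,0,0,1,0,-0.11,0,-0.015,0,0,1,0,-0.11,0,-0.015,0,0,1,0,-0.11,0,-0.015,0,0,1,0,-0.09,0,-0.012,0,0,1,0,0,0,0,0,0,1]
}}

```text
time: 19.2
tool_pos: [581.3, -160.1, 91.9]
eef_rot: [-0.0, 0.016, 1.0, 0.0]
ft_force: [-0.2, 0.1, -3.2]
width: 27.0
finger_force: 60.4
```

```bash
python3 -c "
from h import *
jaws()"
```

```text
jaws (array([ 0,  0,  0,  0,  0,  0,  0,  2,  0,  0,  0,  0,  0,  0,  0,  1,  1,
        0,  9,  6,  7, 10,  8, 14,  2,  0,  0]), array([-210, -206, -202, -198, -194, -190, -186, -182, -178, -174, -170,
       -166, -162, -158, -154, -150, -146, -142, -138, -134, -130, -126,
       -122, -118, -114, -110, -106, -102])) -180.9243142132769 -113.00173620320913
[ 581.3 -160.    91.9] tilt [-0.  0. -1.] [-0.3  0.8 -3.5] [-0.08 -0.03  0.05] 27.035544051011787
```

The left jaw is back about 7 mm. Next is the other side.

Request:
{"op": "apply_moves", "data": {
  "plan": [0,-0.11,0,-0.015,0,0,1,0,-0.11,0,-0.015,0,0,1,0,-0.11,0,-0.015,0,0,1,0,-0.11,0,-0.015,0,0,1,0,-0.11,0,-0.015,0,0,1,0,-0.11,0,-0.015,0,0,1,0,-0.11,0,-0.015,0,0,1,0,-0.11,0,-0.015,0,0,1,0,0,0,0,0,0,1]
}}

```text
time: 20.15
tool_pos: [581.4, -166.6, 92.1]
eef_rot: [0.001, 0.016, 0.998, 0.062]
ft_force: [-1.3, 4.9, 0.7]
width: 27.5
finger_force: 60.9
```

Request:
{"op": "apply_moves", "data": {
  "plan": [0,-0.11,0,-0.015,0,0,1,0,-0.11,0,-0.015,0,0,1,0,-0.11,0,-0.015,0,0,1,0,0,0,0,0,0,1]
}}

```text
time: 20.55
tool_pos: [581.4, -169.9, 91.8]
eef_rot: [0.002, 0.016, 0.996, 0.085]
ft_force: [-0.2, 6.3, 1.3]
width: 27.5
finger_force: 61.0
```

```bash
python3 -c "
from h import *
im,Q=jaws()
p=Q[(abs(Q[...,0]-581)<30)&(abs(Q[...,1]+159)<60)&(Q[...,2]>60)&(Q[...,2]<84)]; print(p[:,1].min(),p[:,1].max())
z=np.load('top0.npz')['P']
for P in (z,Q):
  m=(abs(P[...,0]-581)<25)&(P[...,1]<-182)&(P[...,1]>-215)&(P[...,2]>45)&(P[...,2]<84); print(m.sum(),P[m][:,1].min())
"
```

```text
jaws (array([ 0,  3,  1,  0,  1,  0,  0,  0,  0,  0,  0,  0,  0,  0,  8,  6,  0,
        0, 22, 11, 17, 16, 12, 20,  0,  0,  0]), array([-210, -206, -202, -198, -194, -190, -186, -182, -178, -174, -170,
       -166, -162, -158, -154, -150, -146, -142, -138, -134, -130, -126,
       -122, -118, -114, -110, -106, -102])) -203.8009851086232 -114.71485125438437
[ 581.4 -169.9   91.7] tilt [ 0.006  0.168 -0.986] [-0.3  6.   1.4] [ 1.27 -0.02  0.01] 27.612580719333216
-203.8009851086232 -111.90654532763304
74 -199.0836562954957
27 -203.8009851086232
```

Request:
{"op": "apply_moves", "data": {
  "plan": [0,-0.08,0,-0.01,0,0,1,0,0,0,0,0,0,1]
}}

```text
time: 20.8
tool_pos: [581.5, -170.4, 91.7]
eef_rot: [0.002, 0.016, 0.996, 0.09]
ft_force: [0.5, 6.7, 1.8]
width: 27.2
finger_force: 60.9
```

Request:
{"op": "apply_moves", "data": {
  "plan": [0,0.11,0,0.015,0,0,1,0,0.11,0,0.015,0,0,1,0,0.11,0,0.015,0,0,1,0,0.11,0,0.015,0,0,1,0,0.11,0,0.015,0,0,1,0,0.11,0,0.015,0,0,1,0,0.11,0,0.015,0,0,1,0,0.11,0,0.015,0,0,1,0,0.11,0,0.015,0,0,1,0,0.11,0,0.015,0,0,1,0,0.19,0,0.025,0,0,1,0,0,0,0,0,0,1]
}}

```text
time: 22.0
tool_pos: [581.6, -157.9, 92.1]
eef_rot: [-0.0, 0.015, 1.0, 0.0]
ft_force: [0.6, 1.3, -3.1]
width: 27.5
finger_force: 60.3
```

```bash
python3 -c "
from h import *
im,Q=jaws()
P=Q; m=(abs(P[...,0]-581)<25)&(P[...,1]<-182)&(P[...,1]>-215)&(P[...,2]>45)&(P[...,2]<84); print(m.sum(),np.sort(P[m][:,1])[:4])
"
```

```text
jaws (array([ 0,  0,  0,  0,  0,  0,  1,  0,  0,  0,  0,  0,  0,  0,  0,  0,  2,
        0,  9,  6,  6, 10,  9, 12,  1,  0,  0]), array([-210, -206, -202, -198, -194, -190, -186, -182, -178, -174, -170,
       -166, -162, -158, -154, -150, -146, -142, -138, -134, -130, -126,
       -122, -118, -114, -110, -106, -102])) -182.21903255658125 -113.3288660673989
[ 581.6 -158.6   92.1] tilt [-0.  0. -1.] [ 0.6  0.3 -3.2] [-0.02  0.03  0.01] 27.18002602011592
20 [-203.2502353  -202.91454032 -202.81578889 -202.25607504]
```

Request:
{"op": "apply_moves", "data": {
  "plan": [0,-0.06,0,0,0,0,1,0,0,-0.1,0,0,0,1,0,0,-0.1,0,0,0,1,0,0,-0.1,0,0,0,1,0,0,-0.1,0,0,0,1,0,0,0,0,0,0,1]
}}

```text
time: 22.65
tool_pos: [581.5, -160.5, 96.4]
eef_rot: [0.0, 0.016, 1.0, -0.0]
ft_force: [-0.0, -0.4, -2.9]
width: 27.3
finger_force: 60.3
```

Request:
{"op": "apply_moves", "data": {
  "plan": [0,0,-0.1,0,0,0,1,0,0,-0.1,0,0,0,1,0,0,-0.1,0,0,0,1,0,0,-0.1,0,0,0,1,0,0,0,0,0,0,1]
}}

```text
time: 23.15
tool_pos: [581.5, -160.4, 100.3]
eef_rot: [0.0, 0.016, 1.0, -0.0]
ft_force: [-0.5, -0.6, -3.7]
width: 27.5
finger_force: 60.3
```

Request:
{"op": "apply_moves", "data": {
  "plan": [0,0.05,-0.1,0,0,0,1,0,0,-0.2,0,0,0,1,0,0,-0.3,0,0,0,1,0,0,-0.3,0,0,0,1,0,0,-0.3,0,0,0,1,0,0,-0.3,0,0,0,1,0,0,-0.3,0,0,0,1,0,0,-0.1,0,0,0,1,0,0,0,0,0,0,1,0,0,0,0,0,0,1,0,0,0,0,0,0,1]
}}

```text
time: 24.25
tool_pos: [581.3, -159.8, 119.0]
eef_rot: [-0.0, 0.016, 1.0, 0.0]
ft_force: [0.6, -0.7, -3.1]
width: 27.3
finger_force: 60.3
```

```bash
python3 - <<'E'
from h import *
p,r,s=pose(); print(p,s["ft_force"],s["qd"].round(3),s["finger_force"])
im,d,i=grab("side"); cv2.imwrite("pics/s6.png",cv2.resize(im[120:290,230:390],None,fx=3.5,fy=3.5,interpolation=cv2.INTER_CUBIC)[:,:,::-1])
P=cloud(d,i); m=(abs(P[...,0]-581)<30)&(P[...,1]>-165)&(P[...,1]<-120)&(P[...,2]>28); 
for z in range(30,150,10): k=m&(abs(P[...,2]-z)<5); print(z,k.sum(),P[k].mean(0).round(1))
E
```

```text
[ 581.2715625  -159.78672112  119.00328675] [ 0.57351429 -0.66018055 -3.07288191] [ 0.     0.001 -0.001 -0.002 -0.001 -0.001 -0.002] 60.3101447224617
30 7 [ 560.5 -148.6   31.6]
40 4 [ 573.6 -122.3   38.3]
50 3 [ 566.  -121.8   49.8]
60 3 [ 565.5 -144.5   60.9]
70 15 [ 575.  -144.3   72.3]
80 41 [ 583.4 -138.3   78.2]
90 21 [ 581.7 -143.1   90.4]
100 31 [ 580.6 -145.6   99.7]
110 22 [ 582.9 -146.6  109.6]
120 17 [ 578.3 -143.3  119.5]
130 28 [ 580.1 -140.4  130.5]
140 25 [ 582.5 -140.2  140.6]
```

View pics/s6.png

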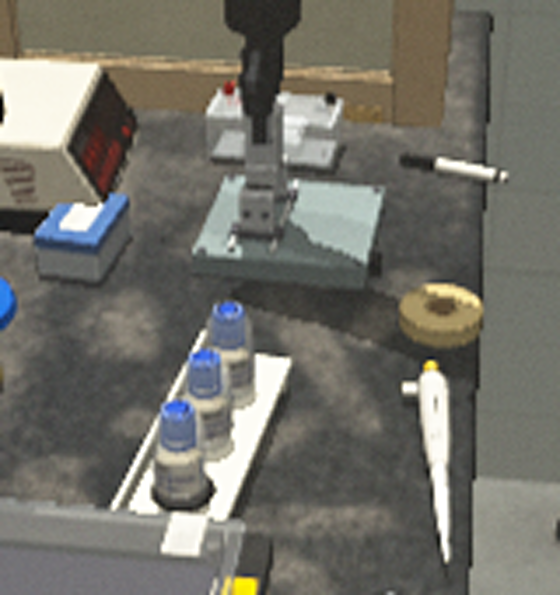

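The block hangs upright above its jaws (crop 262,150), and the wrist force (3.1 N) matches its own weight. The three bottles stand in a straight row and the bystanders haven't moved, so I'm handing in.

```bash
python3 -c "
from plant import ctrl
print(ctrl.job_done())"
```

```text
the job is handed in; nothing more can be done
None
```

I handed the job in at about 24 s: the stray bottle stands in the empty place about 2 mm from its centre, both jaws are driven back (about 7 mm left, 4 mm or more right), and the block is held upright over its socket with its foot about 2 cm above the plate; no verdict was returned.

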